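Run the stuck tile carriage home into the scan hood

TASK

The carriage carrying the porcelain spotting tile with the round wells has stuck on its rail. Push it by its upright plate towards its grey hood until it breaks free, and run it on without slamming until it stands against the rubber stop hidden inside the hood; let go of it there. Leave the other carriage, with the flat cork slab, where it is.

Things in the scene. Friction and masses are not known exactly. Their poses are not given: they have to be found in the camera images.
- tile_carriage (a joint): Travel (m) of the tile carriage along its rail, growing towards and into the hood. Starts stuck, anywhere from 0 to 0.035. Takes about 10 N to push until 0.055, where it breaks free, then about 3 N at slow speed. Meets the hidden stop at 0.140: a firm rubber buffer, about 6 N per mm. Stays where it is left.
- tile_plate (a point): Centre, 61.5 mm above the desk, of the tile carriage's upright steel push plate: 8 mm thick along the rail, 36 wide, from 38 to 85 mm above the desk. x: along the rail to the hood (the way to push), z up. Carriage: top at 38 mm, 80 wide, from 12 mm behind this point to 125 ahead. Porcelain tile on it, 80 x 66 mm, 4 x 3 round wells, top at 47 mm, 35 to 115 mm ahead.
- tile_rail: The tile carriage's fixed rail, 380 x 70 mm, under 25 mm high; origin under its middle, x along it to the hood. Travel 0 puts the plate 165 mm behind the origin. Grey hood from 20 to 180 mm ahead of the origin, 130 wide, 75 high, open to the plate, round lens stub on its roof up to 95 mm. At the stop the plate stays 45 mm outside the hood.
- cork_plate (a point): Centre of the like push plate (same size, height and axes) of the other slide, whose carriage bears a flat plain cork slab without wells and whose hood has ribs on its roof. A bystander: leave it where it is.

How it is judged:
At the end, for the whole second after the job is handed in: The tile carriage is at rest within 10 mm of its hidden stop (travel 0.130 or more), and the cork carriage is within 10 mm of where it stood (value of joint tile_carriage above 0.13 m and velocity of joint tile_carriage between -0.01 and 0.01 m/s and distance of cork_plate from where it was at the start of the episode below 0.01 m); the robot touches nothing.
It fails at once if the tile carriage is slammed along its rail (faster than 0.4 m/s) (velocity of joint tile_carriage above 0.4 m/s).
It fails at once if the cork carriage is shifted by more than 10 mm (distance of cork_plate from where it was at the start of the episode above 0.01 m).
It also fails if it takes over 32 s, if anything falls off the work surface, if the arm or the gripper's body presses on something with over 40 N, if the wrist force passes 120 N, or if a joint passes its speed limit or range.

ROBOT

A 7-joint arm with a two-finger parallel gripper is mounted at the origin on the work surface. World frame = base frame: x ahead of the robot, y to its left, z up, the work surface at z = 0. Lengths are in m, angles in rad, forces in N, time in s.
With the tool pointing down it reaches from about 0.425 to 0.925 m from the base axis. Payload 6.8 kg.
Tool frame: the origin (TCP) lies at the very end of the fingers, on their centre line; the grasp point (between the pads) lies 19 mm behind it (r.tcp_to_grasp is the distance from the TCP to the grasp point, in m); z points along the fingers, y is the line along which they close (so a half turn about z gives the same grasp; the last joint's range is limited). The gripper opens to 85 mm and grips with 20 to 120 N. Pads are 22 mm wide; open, the fingers measure 114 mm over their backs; the gripper's body (76 mm by 85 mm) begins 54 mm behind the grasp point. The pads swing forward as they close: fully open they stand 13 mm farther back than shut.
Start: joints at [1.171, 0.477, 0.022, 1.555, -0.011, 1.109, -0.083], TCP at [0.194, -0.646, 0.231] pointing down, gripper open.
Joint ranges: [-2.96, 2.96], [-0.34, 2.1], [-1.41, 1.46], [0.24, 2.44], [-1.37, 4.51], [0.17, 1.92], [-2.96, 2.96]. Speed limits (rad/s): [2.39, 2.39, 3.14, 3.14, 3.14, 3.14, 3.14].

INTERFACE

Orientations are given as a rotation vector (axis times angle).
In Python, from bench import r gives the robot as it stands.
- The arm moves only by the tool step_arm, never from a script. Its argument "moves" is a list of rows, each a list of 7 numbers: the shift along the tool's x, y, z in mm, then the turn, a rotation vector about the tool's x, y, z in rad, then the finger opening in mm, from 0 to 85.4. A call has 1 to 8 rows; each row is the pose to reach, as a shift and turn from the pose commanded when the call began, along the tool's axes at that moment; what a row does not reach only later rows make up. A row lasts 1/10 s, in which the tool goes at most 50 mm and 8.59 degrees, less where a joint would pass 70% of its speed; a pose out of reach is approached as far as the arm can. A call with a gripper value outside its range is refused whole. The fingers move at their own pace and stop on an object; "grip_force" is the grip in N (left out, the last holds). Time passes only in rows, so rows that repeat a pose let the fingers close. It gives the time, the measured TCP pose, the force, the opening and the grip force at its end, in the units of the state.
- r.get_obs(): the state, without advancing time (a new reading comes with each control period).
- r.grab_frame(name): name is "scene" or "top" or "wrist"; returns a dict with "image" (480x640x3 uint8, red, green, blue), "depth" (480x640 float32, m along the optical axis (not along the pixel's ray), 0 where there is no reading), "mtx" (3x3 intrinsics, pixels), "k1" (the pictures are not rectified: a ray, as slopes to the right and down, at radius r is drawn at 1 + k1 r^2 times it, then the intrinsics apply), "rvec" (rotation vector, rad) and "tvec" (3), from world to camera coordinates, as OpenCV has them. Camera axes: x right, y down, z forward; pixel columns grow to the right and rows downward; lengths in m; the calibration is good to about 2 mm. A picture is of the moment at which its call begins.
- r.hand_in(): hands the job in; it is judged then, once.
The state is a dict: "clock": time; "joints": joint angles; "qvel": joint speeds; "tau": joint torques, N m; "tcp_pos": TCP position; "orientation": TCP orientation; "contact_force": force on the tool from outside, world axes, zero at the start; "moment": the same for the moment, N m; "grip_width": finger opening in m; "gripper_force": force on a finger pad.
Only numpy, scipy, OpenCV 4.12 (cv2) and the standard library are available. Lean on these libraries where they do the work, as an engineer would, in place of code of your own. Each camera call takes 0.05 s, during which the arm holds its last target. There are 200 camera calls.

## Working session

There is one attempt and no reset: what is moved stays moved. The work goes in short steps, Python scripts to look and compute and a tool call to move; the robot and the scene stay as the last step left them, time stands still between calls to the robot, and variables do not carry over. Pictures are saved under pics/ and viewed, at most 10 in all, crops included, and the job is handed in when it is done.

Besides the shell and the picture viewer there is one more tool, called after ">>>" by a JSON object that holds its "method" and its "body", one argument or row to a line. step_arm: Moves the arm, as the interface text tells. Its arguments: {"type":"object","properties":{"moves":{"type":"array","items":{"type":"array","items":{"type":"number"}}},"grip_force":{"type":"number"}},"required":["moves"]}

```bash
mkdir -p pics
cat > h.py <<'E'
import numpy as np, cv2, pickle
from bench import r
def grab(n,tag):
    f=r.grab_frame(n); pickle.dump(f,open(f'pics/{tag}.pkl','wb')); cv2.imwrite(f'pics/{tag}.png',f['image'][:,:,::-1]); return f
def load(tag): return pickle.load(open(f'pics/{tag}.pkl','rb'))
def ray(f,u,v):
    K=f['mtx']; p=np.array([(u-K[0,2])/K[0,0],(v-K[1,2])/K[1,1]]); q=p.copy()
    for _ in range(20): q=p/(1+f['k1']*(q@q))
    R=cv2.Rodrigues(np.array(f['rvec'],float))[0]; t=np.array(f['tvec'],float).ravel()
    return -R.T@t, R.T@np.array([q[0],q[1],1.])
def atz(f,u,v,z): c,d=ray(f,u,v); return c+d*(z-c[2])/d[2]
def dep(f,u,v):
    c,d=ray(f,u,v); return c+d*f['depth'][int(round(v)),int(round(u))]
def tri(f,a,g,b):
    c1,d1=ray(f,*a);c2,d2=ray(g,*b); s=np.linalg.lstsq(np.c_[d1,-d2],c2-c1,rcond=None)[0]
    p,q=c1+s[0]*d1,c2+s[1]*d2; return (p+q)/2,np.linalg.norm(p-q)
E
python3 -c "
from h import *
for n in ('top','scene'): grab(n,n)
print(r.get_obs())"
```

```text
{'clock': 0.1, 'joints': array([ 1.17088317,  0.47773002,  0.02237579,  1.55630427, -0.01150831,
        1.1092962 , -0.08312564]), 'qvel': array([ 1.19835788e-03, -9.48431694e-04, -9.66424105e-04, -1.30593288e-03,
        2.75058659e-04, -2.88023787e-04,  4.42310591e-05]), 'tau': array([ 4.77766778e-03, -5.97757030e+01,  1.61354240e+00, -2.81953937e+01,
        1.27327902e-02,  4.99716887e-03, -1.04128017e-05]), 'tcp_pos': array([ 0.19401832, -0.64598474,  0.23043554]), 'orientation': array([-3.10666777e+00, -4.56466783e-01,  5.59559935e-04]), 'contact_force': array([-0.72807059, -0.08091417, -0.40560934]), 'moment': array([ 0.04627307, -0.00798197, -0.04287325]), 'gripper_force': 0.0, 'grip_width': 0.0851379917294747}
```

View pics/top.png

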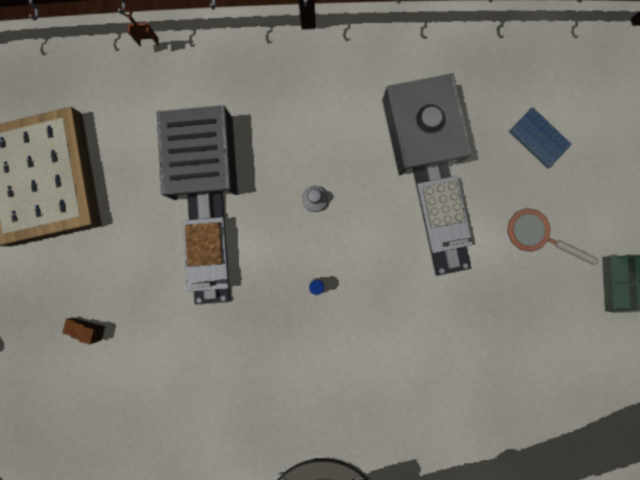

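View pics/scene.png

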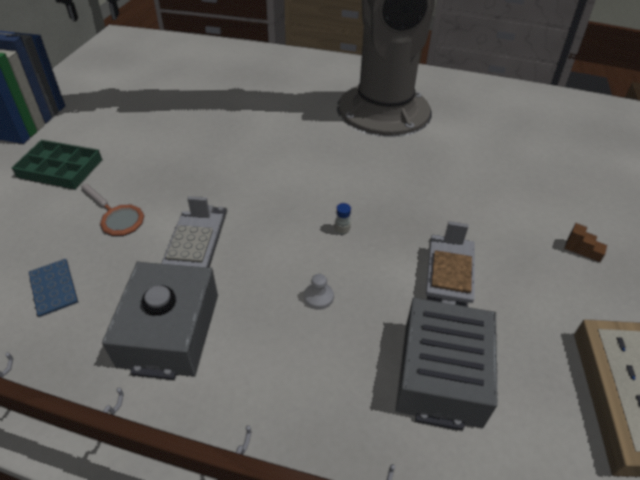

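Top view: tile carriage with round wells at about (445,205), its plate near (457,242), hood with lens stub at (430,120). The scene view shows its plate at (198,207). The cork slide is at (205,245) in the top view.

```bash
python3 -c "
from h import *
a=load('top')['image'][155:285,380:500,::-1];b=load('scene')['image'][180:280,130:250,::-1]
a=cv2.resize(a,None,fx=4.5,fy=4.5,interpolation=2)
b=cv2.resize(b,None,fx=6,fy=6,interpolation=2)
cv2.imwrite('pics/a.png',a);cv2.imwrite('pics/b.png',b)"
```

```text
(no output)
```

View pics/a.png

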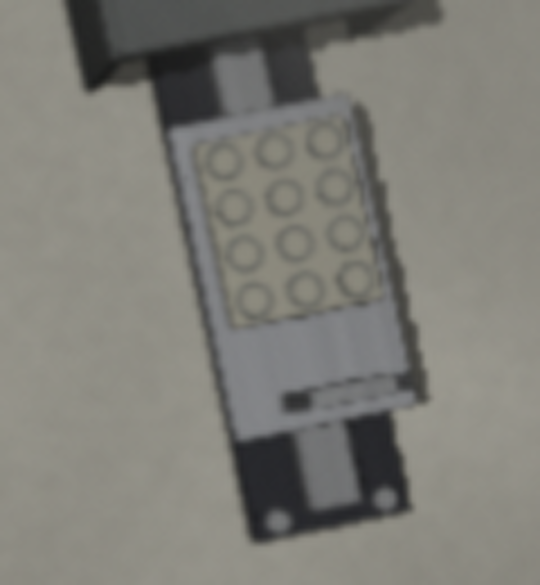

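View pics/b.png

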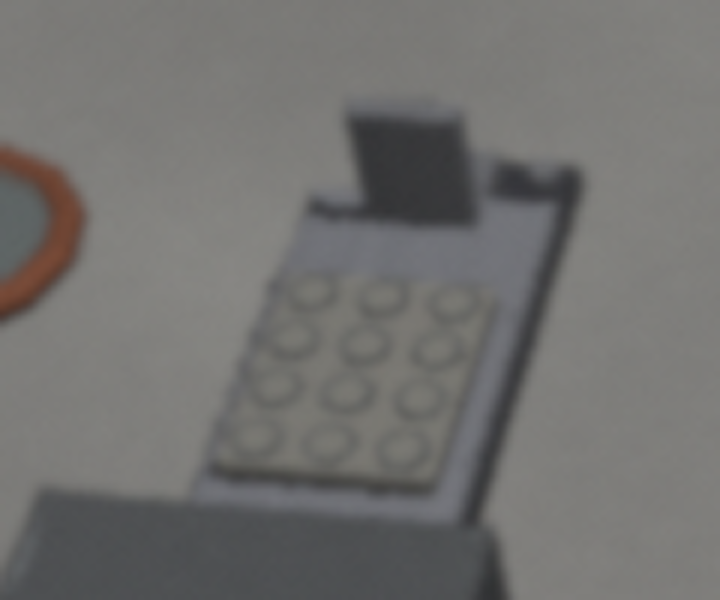

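```bash
python3 -c "
from h import *
t=load('top');s=load('scene')
A=lambda x,y:((x+.5)/4.5-.5+380,(y+.5)/4.5-.5+155)
B=lambda x,y:((x+.5)/6-.5+130,(y+.5)/6-.5+180)
print('plate tri',tri(t,A(355,393),s,B(405,107)),'depth',dep(t,*A(355,393)),dep(s,*B(405,160)))
for p in [(238,438),(425,402),(170,130),(350,95)]: print('car',atz(t,*A(*p),.038),dep(t,*A(p[0]+(8 if p[0]<300 else -8),p[1]+(-8 if p[1]>200 else 8))))
W=[(224,161),(255,300),(325,140),(357,278)]
V=[(404,448),(455,304),(256,439),(313,292)]
w=[atz(t,*A(*p),.047) for p in W]; print(w)
for a,b in [(0,0),(1,1),(2,2),(3,3)]: print(tri(t,A(*W[a]),s,B(*V[b])))
for a,b in ((0,1),(2,3)): d=w[a]-w[b]; print(np.degrees(np.arctan2(d[1],d[0])))
d=w[0]-w[2]; print(np.degrees(np.arctan2(d[1],d[0]))-90)
for p in [(252,541),(410,508),(332,540-15)]: print('rail',atz(t,*A(*p),.02))
print(r.get_obs()['clock'])"
```

```text
plate tri (array([ 0.5294965 , -0.26222303,  0.08359501]), np.float64(6.1518127052543e-05)) depth [ 0.52945606 -0.26182359  0.08505162] [ 0.53384193 -0.26330429  0.06517789]
car [ 0.51359494 -0.22496758  0.038     ] [ 0.51693109 -0.22937439  0.03442971]
car [ 0.52630032 -0.30553814  0.038     ] [ 0.53111839 -0.31536882 -0.00218954]
car [ 0.64567542 -0.20172028  0.038     ] [ 0.64213679 -0.20498914  0.03800505]
car [ 0.65861251 -0.27980375  0.038     ] [ 0.65525027 -0.2761748   0.03799779]
[array([ 0.63033663, -0.22211664,  0.047     ]), array([ 0.57115586, -0.23255185,  0.047     ]), array([ 0.63806075, -0.26546594,  0.047     ]), array([ 0.57914166, -0.27620258,  0.047     ])]
(array([ 0.63031368, -0.22219936,  0.04770832]), np.float64(0.0005083758205939867))
(array([ 0.57119553, -0.23267502,  0.04670372]), np.float64(0.0001008251381881418))
(array([ 0.63824638, -0.26592856,  0.04661478]), np.float64(0.0007109425388270602))
(array([ 0.57912579, -0.27614328,  0.04751685]), np.float64(0.00019119138740235163))
10.000042063914341
10.327504037154457
10.103111582153346
rail [ 0.46931413 -0.23342707  0.02      ]
rail [ 0.48122595 -0.30276886  0.02      ]
rail [ 0.47503848 -0.26844687  0.02      ]
0.1
```

>>> {"method": "step_arm", "body": {
  "moves": [
    [30, -21, 0, 0, 0, 0.02, 0],
    [65, -46, 0, 0, 0, 0.04, 0],
    [100, -71, 0, 0, 0, 0.06, 0],
    [135, -96, 0, 0, 0, 0.08, 0],
    [170, -121, 0, 0, 0, 0.1, 0],
    [205, -146, 0, 0, 0, 0.115, 0],
    [240, -171, 0, 0, 0, 0.115, 0],
    [275, -196, 0, 0, 0, 0.115, 0]
  ]
}}

```text
clock: 0.9
tcp_pos: [0.4018, -0.378, 0.2311]
orientation: [-3.129, -0.277, 0.001]
contact_force: [1.4, -0.9, -0.6]
grip_width: -0.0001
gripper_force: 0.0
```

```bash
cat >> h.py <<'E'
P=np.array([.5295,-.2622]); D=np.array([np.cos(np.radians(10.1)),np.sin(np.radians(10.1))])
def go(off,z,off_lat=0):
    o=r.get_obs(); R=cv2.Rodrigues(np.array(o['orientation']))[0]; L=np.array([-D[1],D[0]])
    T=np.r_[P+off*D+off_lat*L,z]; e=np.array(o['tcp_pos']);
    p=(e[:2]-P)
    w=np.c_[np.r_[D,0],np.r_[-L,0],[0,0,-1]]
    print('t',o['clock'],'along',p@D,'lat',p@L,'z',e[2],'F along',o['contact_force'][:2]@D,o['contact_force'],'shift mm',1e3*R.T@(T-e),'turn',cv2.Rodrigues(R.T@w)[0].ravel())
E
python3 -c "
from h import *
go(-.045,.23);go(-.045,.05)"
```

```text
t 0.9 along -0.14603411165940453 lat -0.09159495952884464 z 0.23105325319699266 F along 1.221987800855962 [ 1.39554007 -0.86633218 -0.60181644] shift mm [101.07425028 -91.55075942   1.04501257] turn [-0.00032132  0.00037272  0.00043405]
t 0.9 along -0.14603411165940453 lat -0.09159495952884464 z 0.23105325319699266 F along 1.221987800855962 [ 1.39554007 -0.86633218 -0.60181644] shift mm [101.14132704 -91.49290738 181.04499078] turn [-0.00032132  0.00037272  0.00043405]
```

>>> {"method": "step_arm", "body": {
  "moves": [
    [25, -25, 0, 0, 0, 0, 0],
    [50, -50, 10, 0, 0, 0, 0],
    [75, -72, 30, 0, 0, 0, 0],
    [90, -85, 60, 0, 0, 0, 0],
    [94, -86, 90, 0, 0, 0, 0],
    [94, -86, 115, 0, 0, 0, 0],
    [94, -86, 125, 0, 0, 0, 0],
    [94, -86, 125, 0, 0, 0, 0]
  ]
}}

```text
clock: 1.7
tcp_pos: [0.4774, -0.2781, 0.105]
orientation: [-3.128, -0.277, 0.004]
contact_force: [1.1, 0.2, -0.2]
grip_width: -0.0
gripper_force: 0.0
```

```bash
python3 -c "
from h import *
go(-.045,.05); f=grab('top','top2'); g=grab('wrist','w2')
a=cv2.resize(f['image'][155:305,380:500,::-1],None,fx=3,fy=3,interpolation=2); b=g['image'][:,:,::-1][::1]
b=cv2.resize(b,(600-160,450-120)); o=np.zeros((450,800,3),np.uint8); o[:,:360]=a; o[:330,360:]=b
cv2.imwrite('pics/c.png',o)"
```

```text
t 1.7 along -0.05404385485088822 lat -0.00655565374523877 z 0.10495158014371797 F along 1.155636355163457 [ 1.13222964  0.23352592 -0.17470863] shift mm [ 9.19417889 -6.45218605 54.9388791 ] turn [-0.00183559  0.002702    0.00028627]
```

View pics/c.png

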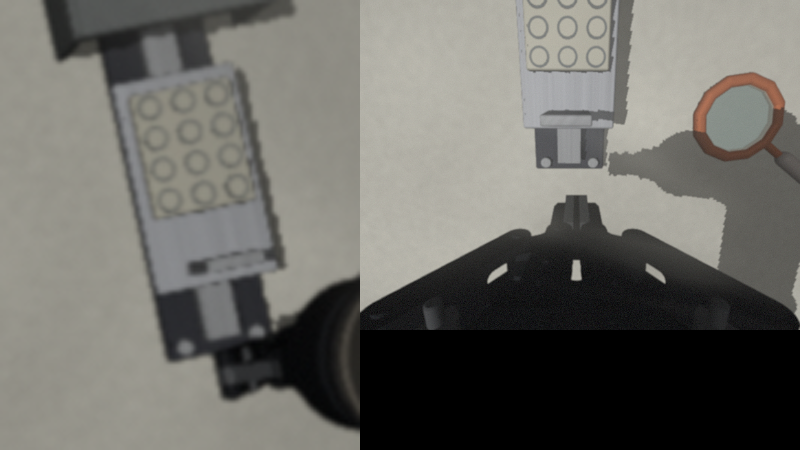

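Wrist view (right half): the carriage's plate is straight ahead of the closed fingers. The tool is about 6 mm to the right, and the carriage has not moved. I'll correct sideways and lower.

>>> {"method": "step_arm", "body": {
  "moves": [
    [5, -4, 20, 0, 0, 0, 0],
    [9, -6, 40, 0, 0, 0, 0],
    [9, -6, 53, 0, 0, 0, 0],
    [9, -6, 53, 0, 0, 0, 0],
    [9, -6, 53, 0, 0, 0, 0]
  ]
}}

```text
clock: 2.3
tcp_pos: [0.4866, -0.2716, 0.0541]
orientation: [3.129, 0.276, 0.001]
contact_force: [-0.4, -0.3, 0.5]
grip_width: 0.0
gripper_force: 0.0
```

```bash
python3 -c "
from h import *
go(-.015,.052)"
```

```text
t 2.3 along -0.04386733963887573 lat -0.001741897404806342 z 0.05410379692912495 F along -0.49602404046354254 [-0.44291499 -0.3419852   0.46884355] shift mm [28.86592209 -1.74683339  2.11909909] turn [ 0.00068991 -0.00057179 -0.00012053]
```

>>> {"method": "step_arm", "body": {
  "moves": [
    [4, 0, 0, 0, 0, 0, 0],
    [9, -1, 0, 0, 0, 0, 0],
    [14, -2, 0, 0, 0, 0, 0],
    [19, -2, 0, 0, 0, 0, 0],
    [24, -2, 0, 0, 0, 0, 0],
    [29, -2, 0, 0, 0, 0, 0],
    [34, -2, 0, 0, 0, 0, 0],
    [38, -2, 0, 0, 0, 0, 0]
  ]
}}

```text
clock: 3.1
tcp_pos: [0.5181, -0.2634, 0.0524]
orientation: [-3.128, -0.273, 0.016]
contact_force: [-13.2, -0.4, 10.1]
grip_width: -0.0001
gripper_force: 7.4
```

```bash
python3 -c "
from h import *
go(.08,.052)"
```

```text
t 3.1 along -0.011429106185803692 lat 0.000811682044872131 z 0.0524464850553044 F along -13.047946633749104 [-13.18322952  -0.39354814  10.06879796] shift mm [91.43020316  0.63744743 -0.50124447] turn [-0.00225138  0.01034773 -0.00190498]
```

>>> {"method": "step_arm", "body": {
  "moves": [
    [4, 0, 0, 0, 0, 0, 0],
    [8, 0, 0, 0, 0, 0, 0],
    [12, 0, 0, 0, 0, 0, 0],
    [16, 0, 0, 0, 0, 0, 0],
    [20, 0, 0, 0, 0, 0, 0],
    [24, 0, 0, 0, 0, 0, 0],
    [28, 0, 0, 0, 0, 0, 0],
    [32, 0, 0, 0, 0, 0, 0]
  ]
}}

```text
clock: 3.9
tcp_pos: [0.5551, -0.2566, 0.0531]
orientation: [-3.129, -0.277, 0.001]
contact_force: [-2.7, -2.1, -2.2]
grip_width: -0.0005
gripper_force: 1.5
```

```bash
python3 -c "
from h import *
go(.08,.052)"
```

```text
t 3.9 along 0.026231155215878748 lat 0.0010373550889086459 z 0.05313156825431093 F along -2.997391959676463 [-2.66369565 -2.13823414 -2.24475234] shift mm [53.76873685  1.06691673  1.10898508] turn [-0.00019195  0.00041625  0.00054579]
```

>>> {"method": "step_arm", "body": {
  "moves": [
    [5, 0, 0, 0, 0, 0, 0],
    [10, 0, 0, 0, 0, 0, 0],
    [15, 0, 0, 0, 0, 0, 0],
    [20, 0, 0, 0, 0, 0, 0],
    [25, 0, 0, 0, 0, 0, 0],
    [30, 0, 0, 0, 0, 0, 0],
    [35, 0, 0, 0, 0, 0, 0],
    [40, 0, 0, 0, 0, 0, 0]
  ]
}}

```text
clock: 4.7
tcp_pos: [0.5947, -0.2496, 0.0533]
orientation: [3.129, 0.277, -0.0]
contact_force: [-2.8, -1.8, -2.7]
grip_width: -0.0003
gripper_force: 1.5
```

>>> {"method": "step_arm", "body": {
  "moves": [
    [3, 0, 0, 0, 0, 0, 0],
    [6, 0, 0, 0, 0, 0, 0],
    [9, 0, 0, 0, 0, 0, 0],
    [12, 0, 0, 0, 0, 0, 0],
    [15, 0, 0, 0, 0, 0, 0],
    [18, 0, 0, 0, 0, 0, 0],
    [20, 0, 0, 0, 0, 0, 0]
  ]
}}

```text
clock: 5.4
tcp_pos: [0.6144, -0.2461, 0.0534]
orientation: [3.129, 0.277, 0.001]
contact_force: [-2.5, -0.6, -0.3]
grip_width: 0.0001
gripper_force: 1.4
```

```bash
python3 -c "
from h import *
go(.097,.052)"
```

```text
t 5.4 along 0.08645421483273533 lat 0.0009516924429870188 z 0.05340706994595257 F along -2.523400208047262 [-2.45201304 -0.62375327 -0.33736804] shift mm [10.54468236  0.95767345  1.41127056] turn [ 0.00013052 -0.00038653  0.00058462]
```

>>> {"method": "step_arm", "body": {
  "moves": [
    [2, 0, 0, 0, 0, 0, 0],
    [4, 0, 0, 0, 0, 0, 0],
    [6, 0, 0, 0, 0, 0, 0],
    [8, 0, 0, 0, 0, 0, 0]
  ]
}}

```text
clock: 5.8
tcp_pos: [0.6221, -0.2447, 0.0534]
orientation: [3.129, 0.277, 0.0]
contact_force: [-3.6, -0.6, 0.2]
grip_width: -0.0002
gripper_force: 2.0
```

>>> {"method": "step_arm", "body": {
  "moves": [
    [1, 0, 0, 0, 0, 0, 0],
    [2, 0, 0, 0, 0, 0, 0],
    [3, 0, 0, 0, 0, 0, 0],
    [4, 0, 0, 0, 0, 0, 0]
  ]
}}

```text
clock: 6.2
tcp_pos: [0.6235, -0.2445, 0.0534]
orientation: [-3.129, -0.276, 0.007]
contact_force: [-11.8, -0.5, 9.0]
grip_width: -0.0001
gripper_force: 5.9
```

The carriage has met the stop: force is up to 12 N and advance has halted, close to the predicted 0.097. I'll back off gently.

>>> {"method": "step_arm", "body": {
  "moves": [
    [-1, 0, 0, 0, 0, 0, 0],
    [-3, 0, 0, 0, 0, 0, 0],
    [-6, 0, 0, 0, 0, 0, 0],
    [-12, 0, 0, 0, 0, 0, 0],
    [-20, 0, 0, 0, 0, 0, 0],
    [-30, 0, -5, 0, 0, 0, 0],
    [-45, 0, -30, 0, 0, 0, 0],
    [-60, 0, -60, 0, 0, 0, 0]
  ]
}}

```text
clock: 7.0
tcp_pos: [0.5648, -0.2545, 0.113]
orientation: [-3.128, -0.277, 0.004]
contact_force: [0.4, -0.7, 0.5]
grip_width: -0.0003
gripper_force: 0.0
```

>>> {"method": "step_arm", "body": {
  "moves": [
    [-30, 0, -30, 0, 0, 0, 0],
    [-60, 30, -60, 0, 0, 0, 0],
    [-80, 60, -80, 0, 0, 0, 0],
    [-80, 90, -80, 0, 0, 0, 0],
    [-80, 110, -80, 0, 0, 0, 0],
    [-80, 110, -80, 0, 0, 0, 0]
  ]
}}

```text
clock: 7.6
tcp_pos: [0.506, -0.3807, 0.1939]
orientation: [3.128, 0.269, 0.001]
contact_force: [-0.7, -0.2, -0.7]
grip_width: -0.0003
gripper_force: 0.0
```

```bash
python3 -c "
from h import *
f=grab('top','top3'); grab('scene','s3')
o=np.hstack([cv2.resize(load(n)['image'][60:300,140:500,::-1],(400,267)) for n in ('top','top3')])
b=np.hstack([cv2.resize(load(n)['image'][180:300,110:270,::-1],(400,300),interpolation=2) for n in ('scene','s3')])
cv2.imwrite('pics/e.png',np.vstack([o,b])); go(0,.2)"
```

```text
t 7.7 along -0.042451872026159056 lat -0.10864093350188399 z 0.19324420015497537 F along 0.5775558357139389 [0.47598547 0.62125028 0.4846867 ] shift mm [  42.43413287 -108.65170766   -6.69369051] turn [-0.00061755  0.00011745 -0.000156  ]
```

View pics/e.png

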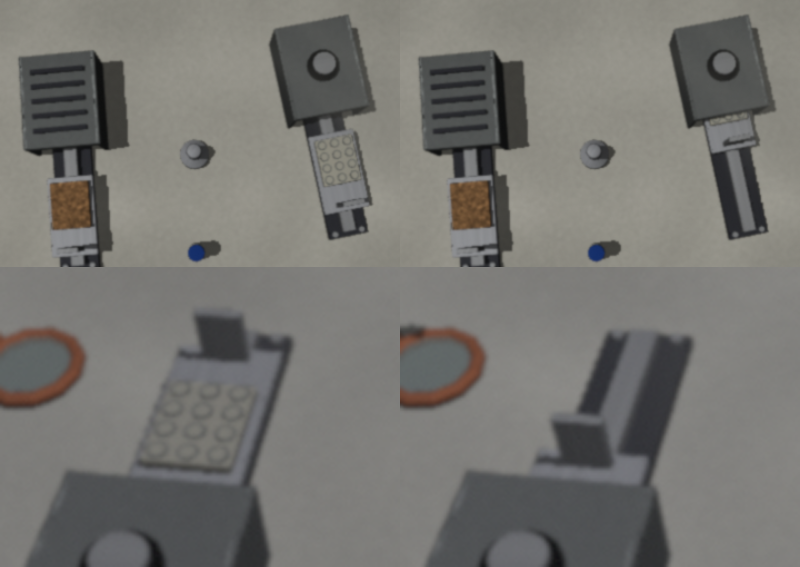

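The after pictures on the right show the tile carriage run into its hood, with its plate near (740,138) just outside. The cork carriage has not moved and the arm is clear.

```bash
python3 -c "
from bench import r
print(r.hand_in())"
```

```text
the job is handed in; nothing more can be done
None
```

I pushed the tile carriage free and ran it slowly until the force rose against its hidden stop, then let go; the cork carriage did not visibly move, and I handed the job in at about 7.7 s (no verdict was returned).

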